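Cramp up a glued footstool frame

TASK

Cramp up the freshly glued footstool frame that lies on the clamping board: squeeze the release tab of the sliding stop and keep it squeezed while you slide the stop right up to the frame, then let go so that its pawl drops fully into the toothed bar. Then swing the cam handle round until the frame is gripped tight between the shoe and the stop, and leave it flat and square on its bearers. Do not disturb the hammer, the glue bottle or the tin.

Things in the scene. Friction and masses are not known exactly. Their poses are not given: they have to be found in the camera images.
- cramp: White melamine-faced clamping board 300 x 500 x 18 mm, fixed on the bench. Origin at its underside; y axis = clamping direction, from stop to cam; z up. Along x = 0 runs a steel bar 26 mm wide, top 34 mm above the bench, with pointed teeth every 10 mm and slots 6 mm deep. Two wooden bearers (x = -92, +92 mm; top at 36 mm) carry the frame.
- stop: Sliding stop; its jaw is an upright aluminium plate across the bar, 42 mm wide (x), 14 mm thick (y 0 to -14), 35 to 107 mm above the bench. Origin on its front face (towards the frame, its +y), on the bar's centre line, 50 mm above the bench. y axis = clamping direction. The saddle and tab behind it reach to y = -56 mm.
- tab (a joint): Angle of the spring release tab: 0 = pawl fully down in a slot, 0.32 = squeezed fully. While the pawl is in a slot the stop is locked (2 mm play); above 0.27 it slides with 2 N, for 145 mm of travel. Let go over a tooth, the pawl draws the stop up to 5 mm forward or back into the nearest slot. 4 N on the tab starts it, 7 N holds it fully squeezed.
- tab_pad (a point): Point to press on the release tab: steel plate 26 mm wide, 4 mm thick, behind the jaw and leaning away, upper edge 105 mm above the bench. Free, this point is 88 mm up, 41 mm behind the jaw's front face; pressed 17 mm towards the jaw the tab stands upright. Pinch jaw front and tab back together from above (43 mm, closing to 26), fingertips above the frame's top (64 mm).
- frame_mid (a point): Centre of the loose wooden footstool frame: an open rectangle 230 mm (its x) by 170 mm (its y), rails 32 mm wide and 28 mm high, about 0.36 kg, lying on the bearers with its top 64 mm above the bench. Its y axis runs along the clamping direction.
- frame: The same frame as a body; same origin (its centre) and axes.
- frame_near (a point): Middle of the frame's end face that faces the stop, 50 mm above the bench; the jaw face is to come up to it.
- shoe: Sliding wooden shoe with cork face, 90 mm wide, 22 to 58 mm above the bench, at the frame's other end; driven towards the frame (cramp's -y) by the cam, up to 26 mm. At the start its face stands about 6 to 12 mm clear of the frame. Origin in the middle of its face, 50 mm above the bench.
- cam (a joint): Angle of the eccentric cam, 0 (handle along the cramp's +y, shoe drawn back) to 1.7 rad; turns counterclockwise seen from above, bringing the handle round towards the robot (cramp's -x). Up to 5 N at the knob turns it; its friction holds it where left. When shoe, frame and stop bear on each other it goes tight and the force rises steeply: 10 N at the knob is well tight.
- cam_knob (a point): Knob of the cam handle: upright turned wooden grip 26 mm in diameter from 57 to 99 mm above the bench, fixed to the handle arm. This point is on its axis, 79 mm above the bench.
- cam_pivot (a point): Pivot of the cam, a vertical axis 155 mm along the cramp's y; the knob circles it at a radius of 100 mm. The bolt head's top is 66 mm above the bench.
- hammer_mid (a point): Hammer, 280 mm long, lying on the bench beside the board; leave alone.
- glue_mid (a point): Glue bottle, 60 mm in diameter, 155 mm high, standing beside the work; this point is half-way up; leave alone.
- tin_mid (a point): Tack tin, 72 mm in diameter, 70 mm high, standing beside the work; this point is half-way up; leave alone.

How it is judged:
On the way, in this order (a step that is already met when the one before it is completed fails the run):
1. the stop has been slid at least 20 mm along the bar and its tab is still held squeezed (distance of stop from where it was at the start of the episode above 0.02 m and value of joint tab above 0.24 rad), for 0.1 s.
2. the stop stands right up to the frame (within 14 mm) with its pawl down in a slot (value of joint tab below 0.08 rad and y of frame_near in the frame of stop below 0.014 m), for 0.2 s.
At the end, for the whole second after the job is handed in: The frame is gripped tight (over 5 N) both by the shoe and by the stop's jaw, the stop's pawl is fully down in a slot, the frame lies flat on its bearers, square within 0.05 rad and within 30 mm of the board's centre line, at rest with nobody holding the cam (value of joint tab below 0.08 rad and contact force between each of shoe, stop and frame above 5 N and x of frame_mid in the frame of cramp between -0.03 and 0.03 m and z of frame_mid in the frame of cramp between 0.046 and 0.054 m and angle between frame's own z axis and vertical below 0.04 rad and angle between the y axis of frame and the y axis of cramp, either way round below 0.05 rad and linear speed of frame below 0.01 m/s and velocity of joint cam below 0.05 rad/s); the robot touches nothing.
It fails at once if the hammer is pushed about or knocked over (distance of hammer_mid from where it was at the start of the episode above 0.025 m).
It fails at once if the glue bottle is pushed about or knocked over (distance of glue_mid from where it was at the start of the episode above 0.025 m).
It fails at once if the tin is pushed about or knocked over (distance of tin_mid from where it was at the start of the episode above 0.025 m).
It fails at once if the frame is knocked out of place or tipped (angle between frame's own z axis and vertical above 0.15 rad or angle between the y axis of frame and the y axis of cramp, either way round above 0.2 rad).
It also fails if it takes over 58 s, if anything falls off the work surface, if the arm or the gripper's body presses on something with over 40 N, if the wrist force passes 120 N, or if a joint passes its speed limit or range.

ROBOT

A 6-joint arm with a two-finger parallel gripper is mounted at the origin on the work surface. World frame = base frame: x ahead of the robot, y to its left, z up, the work surface at z = 0. Lengths are in m, angles in rad, forces in N, time in s.
With the tool pointing down it reaches from about 0.25 to 0.725 m from the base axis. Payload 4 kg.
Tool frame: the origin (TCP) lies at the very end of the fingers, on their centre line; the grasp point (between the pads) lies 19 mm behind it; z points along the fingers, x is the direction in which the jaws open and shut, and the axes are right-handed (so a half turn about z gives the same grasp; the last joint's range is limited). The gripper opens to 85 mm and grips with 20 to 120 N. Pads are 22 mm wide; open, the fingers measure 114 mm over their backs; the gripper's body (76 mm by 85 mm) begins 54 mm behind the grasp point. The pads swing forward as they close: fully open they stand 13 mm farther back than shut.
Start: joints at [-1.147, 0.241, 0.005, 1.335, 0, 1.571], TCP at [0.206, -0.456, 0.231] pointing down, gripper open.
Joint ranges: [-2.72, 2.72], [-1.05, 1.87], [-1.09, 1.28], [-1.99, 2.15], [-1.42, 1.44], [-3.14, 3.14]. Speed limits (rad/s): [2.79, 2.79, 3.14, 3.14, 3.14, 3.14].

INTERFACE

Orientations are given as a unit quaternion [x, y, z, w].
In Python, from workcell import bot gives the robot as it stands.
- The arm moves only by the tool play_rows, never from a script. Its argument "motion" is a list of rows, each an object with "fingers": the closure, from -1 (fully open) to 1 (shut), so that 0 is half open; "translation": the shift along the tool's x, y, z in cm, a list of three; "roll": the turn about the tool's z in degrees. A call has 1 to 20 rows; each row is the pose to reach, as a shift and turn from the pose commanded when the call began, along the tool's axes at that moment; what a row does not reach only later rows make up. A row lasts 1/12 s, in which the tool goes at most 41.7 mm and 7.16 degrees, less where a joint would pass 70% of its speed; a pose out of reach is approached as far as the arm can. A call with a gripper value outside its range is refused whole. The fingers move at their own pace and stop on an object; the grip force is fixed at half the most. Time passes only in rows, so rows that repeat a pose let the fingers close. It gives the time, the measured TCP pose, the force and the opening at its end, in the units of the state.
- bot.get_obs(): the state, without advancing time (a new reading comes with each control period).
- bot.camera(name): name is "side" or "top" or "wrist"; returns a dict with "pixels" (384x512x3 uint8, red, green, blue), "intrinsics" (3x3 intrinsics, pixels), "world_to_cam" (4x4, takes a point from world to camera coordinates). Camera axes: x right, y down, z forward; pixel columns grow to the right and rows downward; lengths in m; the calibration is good to about 2 mm. A picture is of the moment at which its call begins. There is no depth.
- bot.job_done(): hands the job in, once; it reports no verdict.
The state is a dict: "clock": time; "joint_pos": joint angles; "joint_vel": joint speeds; "tau": joint torques, N m; "eef_pos": TCP position; "tool_rot": TCP orientation; "ft_force": force on the tool from outside, world axes, zero at the start; "ft_torque": the same for the moment, N m; "grip_width": finger opening in m.
Only numpy, scipy, OpenCV 4.12 (cv2) and the standard library are available. Lean on these libraries where they do the work, as an engineer would, in place of code of your own. Each camera call takes 0.05 s, during which the arm holds its last target. There are 200 camera calls.

## Working session

There is one attempt and no reset: what is moved stays moved. The work goes in short steps, Python scripts to look and compute and a tool call to move; the robot and the scene stay as the last step left them, time stands still between calls to the robot, and variables do not carry over. Pictures are saved under pics/ and viewed, about 8 in all and at most 12, crops included, and the job is handed in when it is done.

Besides the shell and the picture viewer there is one more tool, called after "Call:" as name([rows], argument=value, ...), one row to a line, values as JSON. play_rows: Moves the arm, as the interface text tells. Its arguments: {"type":"object","properties":{"motion":{"type":"array","items":{"type":"object","properties":{"fingers":{"type":"number"},"translation":{"type":"array","items":{"type":"number"}},"roll":{"type":"number"}}}}},"required":["motion"]}

```bash
mkdir -p pics; cat > h.py <<'E'
import numpy as np, cv2
from workcell import bot
def snap(n,f):
    c=bot.camera(n); cv2.imwrite('pics/'+f,c['pixels'][:,:,::-1]); np.savez('pics/'+f+'.npz',K=c['intrinsics'],T=c['world_to_cam']); return c
def ray(f,u,v,z):
    d=np.load('pics/'+f+'.npz');K,T=d['K'],d['T'];R,t=T[:3,:3],T[:3,3]
    o=-R.T@t; r=R.T@np.linalg.solve(K,[u,v,1]); return o+r*(z-o[2])/r[2]
def proj(f,p):
    d=np.load('pics/'+f+'.npz');q=d['K']@(d['T']@np.r_[p,1])[:3];return q[:2]/q[2]
E
python3 - <<'E'
from h import *
a=snap('top','top1.png')['pixels'];b=snap('side','side1.png')['pixels']
s=bot.get_obs();print(s)
E
```

```text
{'clock': 0.1, 'joint_pos': array([-1.14699826e+00,  2.41360244e-01,  3.84331207e-03,  1.33517345e+00,
       -1.13531621e-05,  1.57078827e+00]), 'joint_vel': array([ 0.00069897, -0.00052617,  0.002715  ,  0.00066387, -0.00034933,
        0.00115739]), 'tau': array([-1.54988552e-04, -3.73137045e+01,  2.53010541e+01,  1.08416102e-02,
       -6.50454922e-06,  2.66511847e-06]), 'eef_pos': array([ 0.20537813, -0.45525517,  0.2304847 ]), 'tool_rot': array([ 8.40009394e-01, -5.42571029e-01, -7.98587636e-04, -5.09067612e-04]), 'ft_force': array([-0.8256605 , -0.03987775,  0.21638652]), 'ft_torque': array([-0.02009032, -0.01773848, -0.00678845]), 'grip_width': 0.08561322573551348}
```

View pics/top1.png

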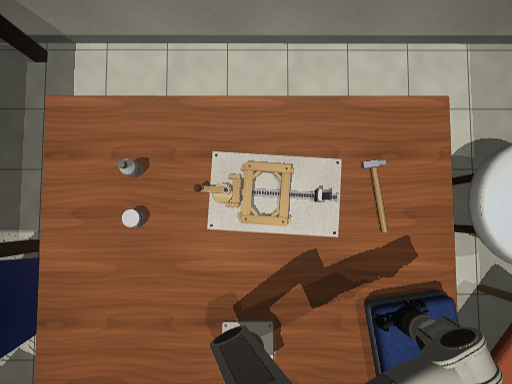

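View pics/side1.png

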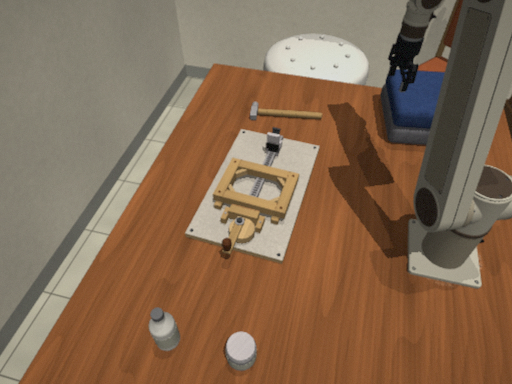

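```bash
python3 - <<'E'
from h import *
im=cv2.imread('pics/top1.png');s=cv2.imread('pics/side1.png')
for f,a,box in(('top1.png',im,(195,355,140,245)),('side1.png',s,(180,330,120,270))):
    hsv=cv2.cvtColor(a,cv2.COLOR_BGR2HSV);m=((hsv[...,1]<45)&(hsv[...,2]>130)).astype('u1')*255
    k=np.zeros_like(m);k[box[2]:box[3],box[0]:box[1]]=255;m&=k
    m=cv2.morphologyEx(m,cv2.MORPH_OPEN,np.ones((3,3)))
    c=cv2.convexHull(max(cv2.findContours(m,0,2)[0],key=cv2.contourArea))
    q=cv2.minAreaRect(c);ap=cv2.approxPolyDP(c,6,True)[:,0]
    print(f,q)
    for p in ap: print(p,ray(f,*p,0.018).round(4))
A=cv2.resize(s[120:265,185:330],None,fx=4,fy=4,interpolation=2)
cv2.imwrite('pics/sc.png',A)
cv2.imwrite('pics/tc.png',cv2.resize(im[140:245,195:355],None,fx=5,fy=5,interpolation=2))
E
```

```text
top1.png ((274.6751403808594, 193.480224609375), (130.61041259765625, 77.67361450195312), 3.483271598815918)
[213 151] [0.7412 0.1305 0.018 ]
[336 159] [ 0.7095 -0.3452  0.018 ]
[337 231] [ 0.4325 -0.3443  0.018 ]
[208 228] [0.4448 0.1474 0.018 ]
side1.png ((276.70001220703125, 196.40000915527344), (49.647762298583984, 121.74769592285156), 18.434946060180664)
[285 139] [ 0.5418 -0.3457  0.018 ]
[318 148] [ 0.4174 -0.3287  0.018 ]
[279 259] [0.4545 0.1539 0.018 ]
[235 243] [0.5899 0.134  0.018 ]
```

View pics/sc.png

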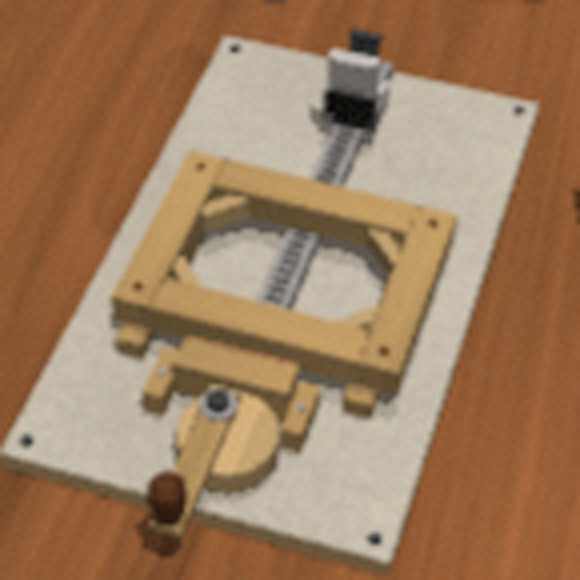

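View pics/tc.png

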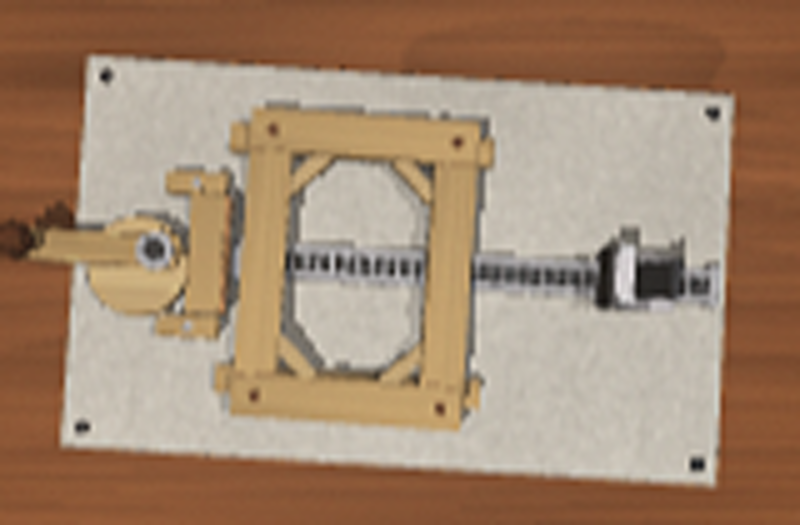

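```bash
cat >> h.py <<'E'
S=lambda x,y:((x+.5)/4-.5+185,(y+.5)/4-.5+120)
Tp=lambda x,y:((x+.5)/5-.5+195,(y+.5)/5-.5+140)
def w2c(p,P): # world->cramp
    c,s=np.cos(P[2]),np.sin(P[2]); d=np.array(p)[:2]-P[:2]; return np.array([c*d[0]+s*d[1],-s*d[0]+c*d[1]])
def c2w(p,P):
    c,s=np.cos(P[2]),np.sin(P[2]); return np.array([c*p[0]-s*p[1],s*p[0]+c*p[1]])+P[:2]
E
python3 - <<'E'
from h import *
from scipy.optimize import least_squares as L
cor=[(.15,.25),(.15,-.25),(-.15,-.25),(-.15,.25)]
t=[Tp(*p) for p in((89,57),(733,95),(716,487),(62,445))]
s=[None]+[S(*p) for p in((222,38),(538,104),(390,557))]; s=[S(3,457),S(222,38),S(538,104),S(390,557)]
def r(P,which=3):
    o=[]
    for c,a,b in zip(cor,t,s):
        w=np.r_[c2w(c,P),.018]
        if which&1:o+=list(proj('top1.png',w)-a)
        if which&2:o+=list(proj('side1.png',w)-b)
    return np.array(o)
for w in(1,2,3):
    q=L(r,[.58,-.1,0],args=(w,));print(w,q.x.round(4),q.fun.round(1))
P=q.x
def show(n,f,uv,z): w=ray(f,*uv,z);print(n,w.round(4),'cramp',w2c(w,P).round(4))
T,D='top1.png','side1.png'
show('jaw front top',T,Tp(614,262),.107);show('jaw fronttop',D,S(356,60),.107);show('front top side L',D,S(328,70),.107);show('R',D,S(381,80),.107)
show('tab top',T,Tp(684,262),.105);show('tab',D,S(365,35),.105)
for p in((255,107),(490,123),(463,430),(230,412)):show('frame',T,Tp(*p),.064)
for p in((192,152),(457,214),(395,378),(113,300)):show('frameS',D,S(*p),.064)
show('bolt',T,Tp(153,248),.066);show('bolt',D,S(218,402),.066)
show('knob',T,Tp(14,238),.099);show('knob',D,S(168,485),.099)
show('shoe',T,Tp(225,255),.058)
show('glue',T,(124,164),.155);show('tin',T,(131,217),.07)
print(P)
E
```

```text
1 [ 0.5761 -0.1071 -0.0626] [-0.1 -0.1  0.2  0.2  0.1 -0.3 -0.2  0.1]
2 [ 0.5802 -0.103  -0.0529] [-0.4 -0.6  0.1 -0.6 -0.4 -0.6  0.6  1.2]
3 [ 0.5785 -0.105  -0.0579] [-0.8 -0.4  0.1 -1.3 -0.5 -0.7  1.1 -1.  -0.3 -1.2  0.5 -0.6 -0.5 -0.2
  0.8  0.8]
jaw front top [ 0.5754 -0.2559  0.107 ] cramp [ 0.0057 -0.1508]
jaw fronttop [ 0.5678 -0.258   0.107 ] cramp [-0.0018 -0.1534]
front top side L [ 0.5876 -0.2398  0.107 ] cramp [ 0.0169 -0.134 ]
R [ 0.5421 -0.2389  0.107 ] cramp [-0.0285 -0.1357]
tab top [ 0.5755 -0.3066  0.105 ] cramp [ 0.0087 -0.2014]
tab [ 0.568  -0.2937  0.105 ] cramp [ 0.0005 -0.189 ]
frame [0.6947 0.0029 0.064 ] cramp [0.1098 0.1145]
frame [ 0.6825 -0.1723  0.064 ] cramp [ 0.1077 -0.0611]
frame [ 0.4545 -0.1505  0.064 ] cramp [-0.1211 -0.0526]
frame [0.4681 0.0212 0.064 ] cramp [-0.1175  0.1196]
frameS [ 0.6837 -0.159   0.064 ] cramp [ 0.1082 -0.0478]
frameS [ 0.457  -0.1451  0.064 ] cramp [-0.119  -0.0471]
frameS [0.4707 0.03   0.064 ] cramp [-0.1153  0.1285]
frameS [0.6953 0.0112 0.064 ] cramp [0.11   0.1228]
bolt [0.5892 0.0782 0.066 ] cramp [1.000e-04 1.836e-01]
bolt [0.59   0.0854 0.066 ] cramp [0.0005 0.1907]
knob [0.594  0.1755 0.099 ] cramp [-0.0008  0.2809]
knob [0.5953 0.1833 0.099 ] cramp [1.000e-04 2.888e-01]
shoe [0.5845 0.0254 0.058 ] cramp [-0.0015  0.1305]
glue [0.67   0.4201 0.155 ] cramp [0.061  0.5296]
tin [0.4872 0.4224 0.07  ] cramp [-0.1217  0.5213]
[ 0.57845454 -0.10500791 -0.05793893]
```

Call:
play_rows([
  {"fingers": -1,"translation": [-1.6,-41.3,0],"roll": 27.6},
  {"fingers": -1,"translation": [-1.6,-41.3,0],"roll": 27.6},
  {"fingers": -1,"translation": [-1.6,-41.3,0],"roll": 27.6},
  {"fingers": -1,"translation": [-1.6,-41.3,0],"roll": 27.6},
  {"fingers": -1,"translation": [-1.6,-41.3,0],"roll": 27.6},
  {"fingers": -1,"translation": [-1.6,-41.3,0],"roll": 27.6},
  {"fingers": -1,"translation": [-1.6,-41.3,0],"roll": 27.6},
  {"fingers": -1,"translation": [-1.6,-41.3,0],"roll": 27.6},
  {"fingers": -1,"translation": [-1.6,-41.3,0],"roll": 27.6},
  {"fingers": -1,"translation": [-1.6,-41.3,0],"roll": 27.6},
  {"fingers": -1,"translation": [-1.6,-41.3,0],"roll": 27.6},
  {"fingers": -1,"translation": [-1.6,-41.3,0],"roll": 27.6},
  {"fingers": -1,"translation": [-1.6,-41.3,0],"roll": 27.6},
  {"fingers": -1,"translation": [-1.6,-41.3,0],"roll": 27.6},
  {"fingers": -1,"translation": [-1.6,-41.3,0],"roll": 27.6},
  {"fingers": -1,"translation": [-1.6,-41.3,0],"roll": 27.6},
])

```text
clock: 1.43
eef_pos: [0.5743, -0.2724, 0.2317]
tool_rot: [-0.686, 0.728, -0.0, -0.0]
ft_force: [0.2, -0.2, 0.0]
grip_width: 0.0857
```

```bash
python3 - <<'E'
from h import *
c=snap('wrist','w1.png');s=bot.get_obs();print(s['clock'],s['eef_pos'],s['tool_rot'],s['joint_pos'])
T=c['world_to_cam'];print(-T[:3,:3].T@T[:3,3],T[2,:3])
E
```

```text
1.4833 [ 0.5744547  -0.27237686  0.2317971 ] [-6.85611831e-01  7.27967298e-01 -1.70874072e-04  4.71308180e-06] [-4.42698184e-01  5.20786387e-01  4.18760622e-01  1.46844884e+00
 -1.15647488e-04  2.75880309e+00]
[ 0.642986   -0.2762526   0.37485288] [-0.27224546  0.01593003 -0.96209596]
```

View pics/w1.png

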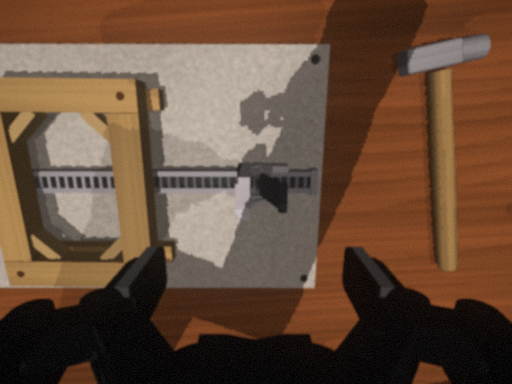

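```bash
python3 - <<'E'
from h import *
f='w1.png';P=np.array([ 0.57845454, -0.10500791, -0.05793893])
for n,u,v,z in(('jaw f',237,195,.107),('jaw back',250,195,.107),('tab back',288,195,.105),('railfar',140,82,.064),('rail bottom',160,270,.064),('frame near',152,180,.064),('c',329,44,.018),('c',314,287,.018),('hole',315,59,.018),('hole',304,278,.018),('bar hi',180,169,.034),('bar lo',180,189,.034),('bar hi2',305,170,.034),('bar lo2',305,190,.034)):
    w=ray(f,u,v,z);print(n,w.round(4),w2c(w,P).round(4))
im=cv2.imread('pics/w1.png');cv2.imwrite('pics/w1c.png',cv2.resize(im[130:240,120:330],None,fx=3.7,fy=3.7,interpolation=2))
E
```

```text
jaw f [ 0.5721 -0.256   0.107 ] [ 0.0024 -0.1511]
jaw back [ 0.5713 -0.2681  0.107 ] [ 0.0023 -0.1633]
tab back [ 0.5686 -0.3037  0.105 ] [ 0.0017 -0.199 ]
railfar [ 0.6805 -0.1669  0.064 ] [ 0.1055 -0.0559]
rail bottom [ 0.4759 -0.1563  0.064 ] [-0.0994 -0.0571]
frame near [ 0.5828 -0.1635  0.064 ] [ 0.0077 -0.0582]
c [ 0.7119 -0.3622  0.018 ] [ 0.1481 -0.249 ]
c [ 0.4127 -0.3441  0.018 ] [-0.1516 -0.2483]
hole [ 0.6979 -0.3469  0.018 ] [ 0.1332 -0.2346]
hole [ 0.4274 -0.3307  0.018 ] [-0.1378 -0.234 ]
bar hi [ 0.5879 -0.187   0.034 ] [ 0.0142 -0.0813]
bar lo [ 0.5642 -0.1839  0.034 ] [-0.0097 -0.0796]
bar hi2 [ 0.5779 -0.3315  0.034 ] [ 0.0125 -0.2262]
bar lo2 [ 0.5539 -0.3312  0.034 ] [-0.0114 -0.2272]
```

View pics/w1c.png

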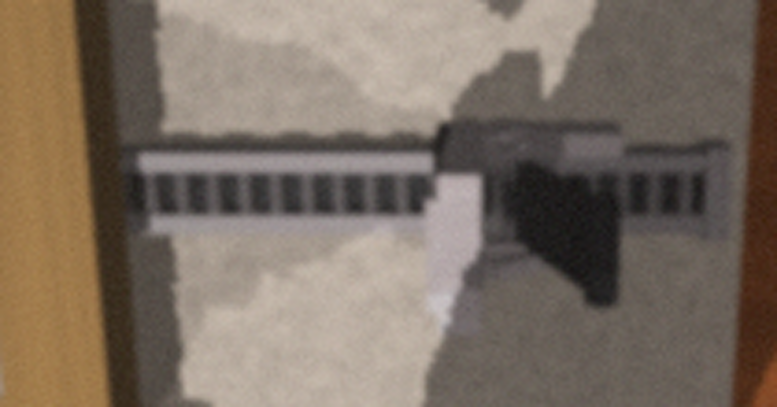

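Call:
play_rows([
  {"fingers": -1,"translation": [0.4,0.4,3.5],"roll": 0},
  {"fingers": -1,"translation": [0.4,0.4,7],"roll": 0},
  {"fingers": -1,"translation": [0.4,0.4,10],"roll": 0},
  {"fingers": -1,"translation": [0.4,0.4,13],"roll": 0},
  {"fingers": -1,"translation": [0.4,0.4,15],"roll": 0},
  {"fingers": -1,"translation": [0.4,0.4,16.3],"roll": 0},
  {"fingers": -1,"translation": [0.4,0.4,16.3],"roll": 0},
  {"fingers": -1,"translation": [0.4,0.4,16.3],"roll": 0},
])

```text
clock: 2.15
eef_pos: [0.5703, -0.2755, 0.068]
tool_rot: [-0.686, 0.728, 0.001, -0.0]
ft_force: [0.7, -0.5, 0.5]
grip_width: 0.0856
```

Call:
play_rows([
  {"fingers": -0.3,"translation": [-0.2,0,0],"roll": 0},
  {"fingers": -0.1,"translation": [-0.4,0,0],"roll": 0},
  {"fingers": 0.1,"translation": [-0.7,0,0],"roll": 0},
  {"fingers": 0.3,"translation": [-0.7,0,0],"roll": 0},
  {"fingers": 0.5,"translation": [-0.7,0,0],"roll": 0},
  {"fingers": 1,"translation": [-0.7,0,0],"roll": 0},
  {"fingers": 1,"translation": [-0.7,0,0],"roll": 0},
  {"fingers": 1,"translation": [-0.7,0,0],"roll": 0},
  {"fingers": 1,"translation": [-0.7,0,0],"roll": 0},
  {"fingers": 1,"translation": [-0.7,0,0],"roll": 0},
])

```text
clock: 2.98
eef_pos: [0.5736, -0.2681, 0.0715]
tool_rot: [-0.686, 0.727, -0.002, 0.002]
ft_force: [-1.2, -0.6, 9.3]
grip_width: 0.0257
```

```bash
python3 - <<'E'
from h import *
c=snap('wrist','w2.png');s=bot.get_obs();print(s['clock'],s['eef_pos'],s['tool_rot'],s['ft_force'],s['grip_width'])
E
```

```text
3.0333 [ 0.57355424 -0.26811227  0.07146039] [-0.68644078  0.72718082 -0.00202447  0.00173263] [-0.37472118 -0.29029603  8.79246973] 0.02578600194933165
```

View pics/w2.png

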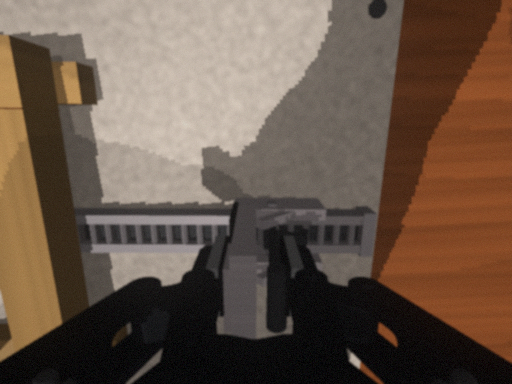

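Call:
play_rows([
  {"fingers": 1,"translation": [-0.5,0,0],"roll": 0},
  {"fingers": 1,"translation": [-1.2,0,0],"roll": 0},
  {"fingers": 1,"translation": [-2,0,0],"roll": 0},
  {"fingers": 1,"translation": [-2.8,0,0],"roll": 0},
  {"fingers": 1,"translation": [-3.6,0,0],"roll": 0},
  {"fingers": 1,"translation": [-4.4,0,0],"roll": 0},
  {"fingers": 1,"translation": [-5.2,0,0],"roll": 0},
  {"fingers": 1,"translation": [-6,0,0],"roll": 0},
  {"fingers": 1,"translation": [-6.8,0,0],"roll": 0},
  {"fingers": 1,"translation": [-7.5,0,0],"roll": 0},
  {"fingers": 1,"translation": [-7.5,0,0],"roll": 0},
  {"fingers": 1,"translation": [-7.5,0,0],"roll": 0},
])

```text
clock: 4.03
eef_pos: [0.5783, -0.192, 0.0714]
tool_rot: [-0.687, 0.727, -0.002, 0.003]
ft_force: [0.6, 1.4, 8.9]
grip_width: 0.0256
```

```bash
python3 - <<'E'
from h import *
c=snap('wrist','w3.png');s=bot.get_obs();print(s['clock'],s['eef_pos'],s['joint_pos'],s['ft_force'],s['grip_width'])
E
```

```text
4.0833 [ 0.57828125 -0.19209667  0.07146072] [-0.322211    0.55772996  0.05119903  1.05899908  0.00299922  2.87602341] [-0.04065599  1.41098975 10.48732011] 0.025681166587277593
```

View pics/w3.png

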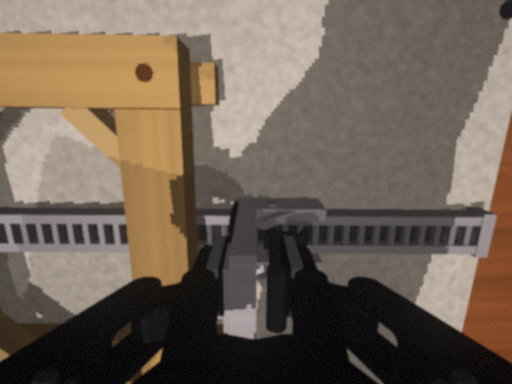

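```bash
python3 - <<'E'
from h import *
P=np.array([ 0.57845454, -0.10500791, -0.05793893]);f='w3.png'
s=bot.get_obs();j=w2c(s['eef_pos'],P);print('jaw by tcp',j,j[1]+s['grip_width']/2)
for n,u,v,z in(('rail top',181,105,.064),('rail',184,180,.064),('rail',187,270,.064),('jaw front low',231,210,.05),('jaw front low',233,200,.04)):
    w=ray(f,u,v,z);print(n,w2c(w,P).round(4))
E
```

```text
jaw by tcp [ 0.00487001 -0.08695266] -0.07411207376158838
rail top [ 0.0782 -0.051 ]
rail [ 0.0412 -0.0502]
rail [-0.0106 -0.0486]
jaw front low [ 0.0205 -0.073 ]
jaw front low [ 0.0237 -0.0736]
```

Call:
play_rows([
  {"fingers": 1,"translation": [-0.6,0,0],"roll": 0},
  {"fingers": 1,"translation": [-1.2,0,0],"roll": 0},
  {"fingers": 1,"translation": [-1.7,0,0],"roll": 0},
  {"fingers": 1,"translation": [-2.1,0,0],"roll": 0},
  {"fingers": 1,"translation": [-2.4,0,0],"roll": 0},
  {"fingers": 1,"translation": [-2.4,0,0],"roll": 0},
  {"fingers": 1,"translation": [-2.4,0,0],"roll": 0},
])

```text
clock: 4.67
eef_pos: [0.5797, -0.1685, 0.0714]
tool_rot: [-0.687, 0.727, -0.002, 0.002]
ft_force: [-0.2, 0.0, 9.6]
grip_width: 0.0255
```

```bash
python3 - <<'E'
from h import *
P=np.array([ 0.57845454, -0.10500791, -0.05793893])
c=snap('wrist','w4.png');s=bot.get_obs();print(s['clock'],w2c(s['eef_pos'],P),s['eef_pos'],s['ft_force'],s['grip_width'])
E
```

```text
4.7167 [ 0.00494236 -0.06329888] [ 0.57972319 -0.16848677  0.07143202] [-0.36869342  1.09887829  8.89951181] 0.026066097160266387
```

View pics/w4.png

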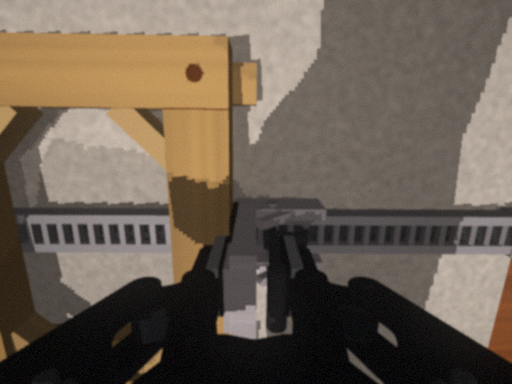

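Call:
play_rows([
  {"fingers": -1,"translation": [0,0,0],"roll": 0},
  {"fingers": -1,"translation": [0.2,0,0],"roll": 0},
  {"fingers": -1,"translation": [0.4,0,0],"roll": 0},
  {"fingers": -1,"translation": [0.6,0,0],"roll": 0},
  {"fingers": -1,"translation": [0.6,0,0],"roll": 0},
  {"fingers": -1,"translation": [0.6,0,0],"roll": 0},
  {"fingers": -1,"translation": [0.6,0,0],"roll": 0},
  {"fingers": -1,"translation": [0.6,0,-3],"roll": 0},
  {"fingers": -1,"translation": [0.6,0,-6],"roll": 0},
  {"fingers": -1,"translation": [0.6,0,-9],"roll": 0},
  {"fingers": -1,"translation": [0.6,0,-12],"roll": 0},
  {"fingers": -1,"translation": [0.6,0,-12],"roll": 0},
])

```text
clock: 5.72
eef_pos: [0.5806, -0.1761, 0.1956]
tool_rot: [-0.686, 0.727, -0.005, 0.003]
ft_force: [0.7, -0.8, 1.3]
grip_width: 0.0854
```

```bash
python3 - <<'E'
from h import *
c=snap('wrist','w5.png');s=bot.get_obs();print(s['clock'],s['eef_pos'],s['tool_rot'],s['joint_pos'],s['ft_force'],s['grip_width'])
a=cv2.imread('pics/w5.png');b=snap('top','top5.png')['pixels'][:,:,::-1]
A=cv2.resize(a[90:330,100:400],None,fx=2,fy=2,interpolation=2)[:480]
B=cv2.resize(b[150:240,190:340][:,:100],None,fx=2,fy=2,interpolation=2)
o=np.zeros((480,800,3),'u1');o[:,:600]=A;o[:180,600:800]=B;cv2.imwrite('pics/c5.png',o)
E
```

```text
5.7667 [ 0.57955716 -0.17584308  0.19273006] [-0.68640281  0.72720889 -0.00366804  0.0022278 ] [-2.94694607e-01  4.62146622e-01  2.23794331e-01  1.32386382e+00
  2.25259109e-04  2.90461607e+00] [ 0.29526615  0.73277719 -0.52576017] 0.08523190175549188
```

View pics/c5.png

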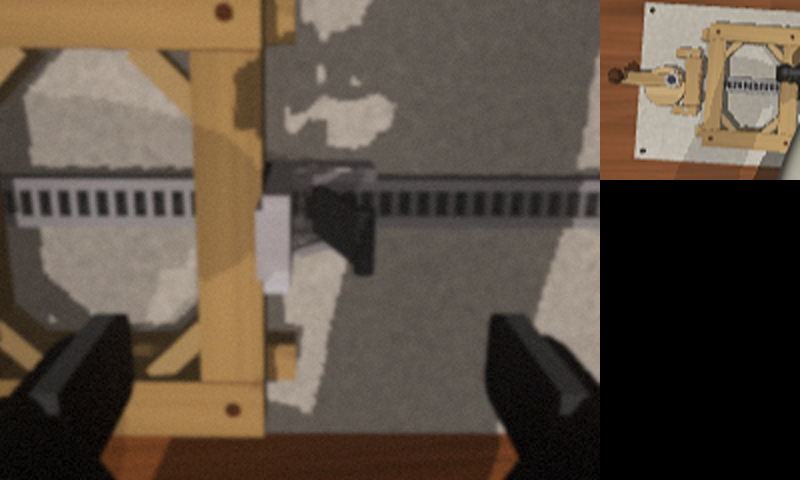

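Call:
play_rows([
  {"fingers": -1,"translation": [-3,0.5,-2.5],"roll": -7},
  {"fingers": -1,"translation": [-6,0.5,-2.5],"roll": -14},
  {"fingers": -1,"translation": [-9,0.5,-2.5],"roll": -21},
  {"fingers": -1,"translation": [-12,0.5,-2.5],"roll": -28},
  {"fingers": -1,"translation": [-15,0.5,-2.5],"roll": -35},
  {"fingers": -1,"translation": [-18,0.5,-2.5],"roll": -42},
  {"fingers": -1,"translation": [-21,0.5,-2.5],"roll": -49},
  {"fingers": -1,"translation": [-24,0.5,-2.5],"roll": -56},
  {"fingers": -1,"translation": [-27,0.5,-2.5],"roll": -63},
  {"fingers": -1,"translation": [-30,0.5,-2.5],"roll": -70},
  {"fingers": -1,"translation": [-32.5,0.5,-2.5],"roll": -77},
  {"fingers": -1,"translation": [-34.5,0.5,-2.5],"roll": -84},
  {"fingers": -1,"translation": [-35.5,0.5,-2.5],"roll": -90},
  {"fingers": -1,"translation": [-35.5,0.5,-2.5],"roll": -90},
  {"fingers": -1,"translation": [-35.5,0.5,-2.5],"roll": -90},
])

```text
clock: 7.07
eef_pos: [0.5916, 0.1796, 0.2114]
tool_rot: [1.0, -0.03, -0.002, 0.001]
ft_force: [0.2, -0.3, 0.2]
grip_width: 0.0854
```

```bash
python3 - <<'E'
from h import *
P=np.array([ 0.57845454, -0.10500791, -0.05793893])
for n,u,z in(('jaw',228.5,.107),('tab',287,.105)): print(n,w2c(ray('w5.png',u,215,z),P))
c=snap('wrist','w6.png');s=bot.get_obs();print(s['clock'],s['eef_pos'],s['tool_rot'],s['joint_pos'])
cv2.imwrite('pics/w6c.png',cv2.resize(cv2.imread('pics/w6.png'),(800,600),interpolation=2))
E
```

```text
jaw [-0.00320341 -0.04979782]
tab [-0.00394536 -0.09816501]
7.1167 [0.59189173 0.17887322 0.21186064] [ 9.99544430e-01 -3.01478144e-02 -1.27718281e-03  6.41324755e-04] [ 2.93677300e-01  4.90712755e-01  3.18912168e-01  1.40182548e+00
 -4.03183835e-04  1.92477903e+00]
```

View pics/w6c.png

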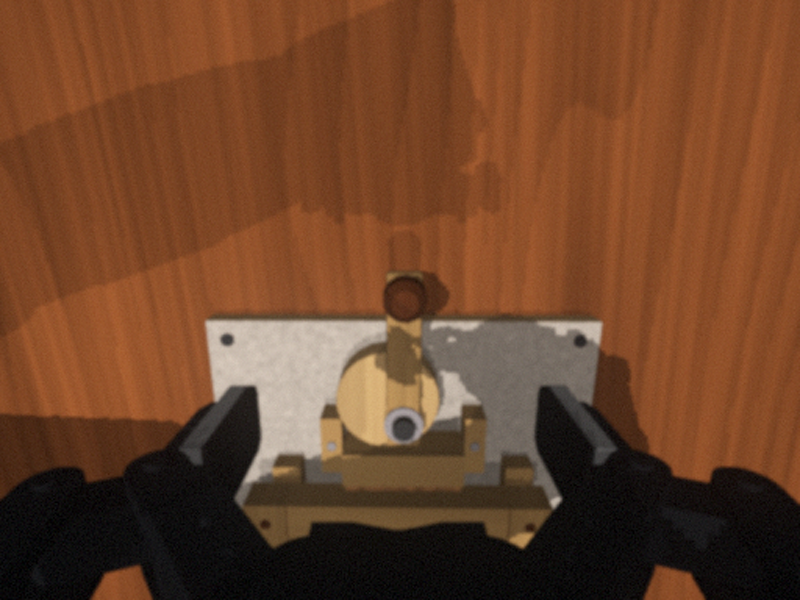

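```bash
python3 - <<'E'
from h import *
P=np.array([ 0.57845454, -0.10500791, -0.05793893])
k=1/1.5625;f='w6.png'
for n,u,v,z in(('knob',405,300,.097),('knob c',405,297,.099),('bolt',403,427,.066)):
    w=ray(f,u*k,v*k,z);print(n,w.round(4),w2c(w,P).round(4))
E
```

```text
knob [0.5955 0.182  0.097 ] [0.0004 0.2875]
knob c [0.5956 0.1843 0.099 ] [0.0004 0.2898]
bolt [0.589  0.0829 0.066 ] [-0.0003  0.1882]
```

Call:
play_rows([
  {"fingers": -1,"translation": [0.3,-0.4,2.5],"roll": 0},
  {"fingers": -1,"translation": [0.3,-0.4,5],"roll": 0},
  {"fingers": -1,"translation": [0.3,-0.4,8],"roll": 0},
  {"fingers": -1,"translation": [0.3,-0.4,8],"roll": 0},
  {"fingers": -1,"translation": [0.3,-0.4,8],"roll": 0},
  {"fingers": -1,"translation": [0.3,-0.4,8],"roll": 0},
])

```text
clock: 7.62
eef_pos: [0.5966, 0.1825, 0.1346]
tool_rot: [1.0, -0.03, 0.001, -0.0]
ft_force: [0.1, -0.5, 0.5]
grip_width: 0.085
```

Call:
play_rows([
  {"fingers": -1,"translation": [-0.15,0,2],"roll": 0},
  {"fingers": -1,"translation": [-0.15,0,4],"roll": 0},
  {"fingers": -1,"translation": [-0.15,0,6],"roll": 0},
  {"fingers": -1,"translation": [-0.15,0,7.2],"roll": 0},
  {"fingers": -1,"translation": [-0.15,0,7.2],"roll": 0},
  {"fingers": 0,"translation": [-0.15,0,7.2],"roll": 0},
  {"fingers": 0.2,"translation": [-0.15,0,7.2],"roll": 0},
  {"fingers": 1,"translation": [-0.15,0,7.2],"roll": 0},
  {"fingers": 1,"translation": [-0.15,0,7.2],"roll": 0},
  {"fingers": 1,"translation": [-0.15,0,7.2],"roll": 0},
  {"fingers": 1,"translation": [-0.15,0,7.2],"roll": 0},
  {"fingers": 1,"translation": [-0.15,0,7.2],"roll": 0},
])

```text
clock: 8.62
eef_pos: [0.5953, 0.1836, 0.0627]
tool_rot: [1.0, -0.029, 0.001, -0.0]
ft_force: [0.1, -0.5, 5.7]
grip_width: 0.0247
```

```bash
python3 - <<'E'
from h import *
s=bot.get_obs();print(s['clock'],s['eef_pos'],s['tool_rot'],s['joint_pos'],s['ft_force'],s['ft_torque'],s['grip_width'])
r=10.0
for t in range(5,100,5):
    a=np.radians(t); print(t,[round(-r*np.sin(a),2),round(r*(1-np.cos(a)),2)])
E
```

```text
8.6167 [0.5952939  0.18357886 0.06273992] [ 9.99580416e-01 -2.89365988e-02  1.23803094e-03 -3.64507403e-04] [ 2.99182821e-01  5.92461010e-01  8.76718508e-02  1.06342827e+00
 -1.07832470e-04  1.92786033e+00] [ 0.13327796 -0.50116858  5.65919431] [-0.08970864  0.12379636  0.03869125] 0.024681851797579958
5 [np.float64(-0.87), np.float64(0.04)]
10 [np.float64(-1.74), np.float64(0.15)]
15 [np.float64(-2.59), np.float64(0.34)]
20 [np.float64(-3.42), np.float64(0.6)]
25 [np.float64(-4.23), np.float64(0.94)]
30 [np.float64(-5.0), np.float64(1.34)]
35 [np.float64(-5.74), np.float64(1.81)]
40 [np.float64(-6.43), np.float64(2.34)]
45 [np.float64(-7.07), np.float64(2.93)]
50 [np.float64(-7.66), np.float64(3.57)]
55 [np.float64(-8.19), np.float64(4.26)]
60 [np.float64(-8.66), np.float64(5.0)]
65 [np.float64(-9.06), np.float64(5.77)]
70 [np.float64(-9.4), np.float64(6.58)]
75 [np.float64(-9.66), np.float64(7.41)]
80 [np.float64(-9.85), np.float64(8.26)]
85 [np.float64(-9.96), np.float64(9.13)]
90 [np.float64(-10.0), np.float64(10.0)]
95 [np.float64(-9.96), np.float64(10.87)]
```

Call:
play_rows([
  {"fingers": 1,"translation": [-0.87,0.04,0],"roll": -5},
  {"fingers": 1,"translation": [-1.74,0.15,0],"roll": -10},
  {"fingers": 1,"translation": [-2.59,0.34,0],"roll": -15},
  {"fingers": 1,"translation": [-3.42,0.6,0],"roll": -20},
  {"fingers": 1,"translation": [-4.23,0.94,0],"roll": -25},
  {"fingers": 1,"translation": [-5.0,1.34,0],"roll": -30},
  {"fingers": 1,"translation": [-5.0,1.34,0],"roll": -30},
  {"fingers": 1,"translation": [-5.0,1.34,0],"roll": -30},
])

```text
clock: 9.28
eef_pos: [0.5429, 0.1727, 0.0627]
tool_rot: [0.973, 0.231, -0.0, -0.0]
ft_force: [-4.6, -0.4, 9.2]
grip_width: 0.0247
```

```bash
cat >> h.py <<'E'
def st():
    s=bot.get_obs();d=s['eef_pos'][:2]-np.array([.5892,.0827]);r=np.hypot(*d);u=d/r;t=np.array([-u[1],u[0]]);f=s['ft_force'][:2]
    print(s['clock'],s['eef_pos'].round(4),'r',r.round(4),'ang',np.degrees(np.arctan2(*d[::-1])).round(1)-86.6,'Ft',(f@t).round(1),'Fr',(f@u).round(1),s['ft_force'].round(1),s['grip_width'],s['joint_pos'].round(2))
E
python3 -c "
from h import *
st()"
```

```text
9.2833 [0.5429 0.1727 0.0627] r 0.1012 ang 30.60000000000001 Ft 4.3 Fr 1.7 [-4.6 -0.4  9.2] 0.024659075803450173 [ 0.31  0.5  -0.07  1.    0.    1.41]
```

Call:
play_rows([
  {"fingers": 1,"translation": [-0.87,0.04,0],"roll": -5},
  {"fingers": 1,"translation": [-1.74,0.15,0],"roll": -10},
  {"fingers": 1,"translation": [-2.59,0.34,0],"roll": -15},
  {"fingers": 1,"translation": [-2.59,0.34,0],"roll": -15},
])

```text
clock: 9.62
eef_pos: [0.5219, 0.1587, 0.0627]
tool_rot: [0.934, 0.356, 0.001, -0.001]
ft_force: [-1.5, 2.9, 7.9]
grip_width: 0.0246
```

```bash
python3 -c "
from h import *
st()"
```

```text
9.6167 [0.5219 0.1587 0.0627] r 0.1014 ang 44.900000000000006 Ft -0.8 Fr 3.1 [-1.5  2.9  7.9] 0.02464130272522505 [ 0.29  0.46 -0.15  0.96  0.    1.14]
```

Call:
play_rows([
  {"fingers": 1,"translation": [-0.87,0.04,0],"roll": -5},
  {"fingers": 1,"translation": [-1.74,0.15,0],"roll": -10},
  {"fingers": 1,"translation": [-1.74,0.15,0],"roll": -10},
])

```text
clock: 9.87
eef_pos: [0.5143, 0.1498, 0.0628]
tool_rot: [0.899, 0.437, 0.006, -0.002]
ft_force: [9.1, 13.1, -3.6]
grip_width: 0.0245
```

```bash
python3 -c "
from h import *
st()"
```

```text
9.8667 [0.5143 0.1498 0.0628] r 0.1005 ang 51.5 Ft -15.8 Fr 1.9 [ 9.1 13.1 -3.6] 0.02448463898865039 [ 0.28  0.43 -0.18  0.94  0.01  0.94]
```

Call:
play_rows([
  {"fingers": 1,"translation": [0,0,0],"roll": 0},
  {"fingers": 1,"translation": [0,0,0],"roll": 0},
])

```text
clock: 10.03
eef_pos: [0.5145, 0.1499, 0.0628]
tool_rot: [0.9, 0.437, 0.006, -0.002]
ft_force: [7.7, 13.1, -1.4]
grip_width: 0.0245
```

```bash
python3 -c "
from h import *
st()"
```

```text
10.0333 [0.5145 0.1499 0.0628] r 0.1005 ang 51.400000000000006 Ft -14.9 Fr 3.1 [ 7.7 13.1 -1.4] 0.024538118409612102 [ 0.28  0.44 -0.18  0.94  0.01  0.95]
```

Call:
play_rows([
  {"fingers": -1,"translation": [0,0,0],"roll": 0},
  {"fingers": -1,"translation": [0,0,0],"roll": 0},
  {"fingers": -1,"translation": [0.2,0,0],"roll": 0},
  {"fingers": -1,"translation": [0.4,0,0],"roll": 0},
  {"fingers": -1,"translation": [0.4,0,0],"roll": 0},
  {"fingers": -1,"translation": [0.4,0,0],"roll": 0},
  {"fingers": -1,"translation": [0.4,0,-2],"roll": 0},
  {"fingers": -1,"translation": [0.4,0,-5],"roll": 0},
  {"fingers": -1,"translation": [0.4,0,-8],"roll": 0},
  {"fingers": -1,"translation": [0.4,0,-11],"roll": 0},
  {"fingers": -1,"translation": [0.4,0,-14],"roll": 0},
  {"fingers": -1,"translation": [0.4,0,-14],"roll": 0},
  {"fingers": -1,"translation": [0.4,0,-14],"roll": 0},
])

```text
clock: 11.12
eef_pos: [0.5136, 0.1487, 0.2034]
tool_rot: [0.9, 0.436, 0.002, 0.0]
ft_force: [-0.1, -0.3, 0.1]
grip_width: 0.0852
```

```bash
python3 - <<'E'
from h import *
st()
a=snap('wrist','w7.png')['pixels'];b=snap('side','side7.png')['pixels']
o=np.zeros((600,800,3),'u1');o[:300,:400]=cv2.resize(a,(400,300))
o[:580,400:800]=cv2.resize(b[120:265,210:310],None,fx=4,fy=4,interpolation=2)
t=snap('top','top7.png')['pixels'];o[300:600,:400]=cv2.resize(t[150:240,205:325],(400,300),interpolation=2)
cv2.imwrite('pics/c7.png',o[:,:,::-1])
E
```

```text
11.1167 [0.5136 0.1487 0.2034] r 0.1004 ang 52.30000000000001 Ft 0.3 Fr -0.1 [-0.1 -0.3  0.1] 0.08520171702394984 [ 0.28  0.32  0.04  1.29 -0.    0.95]
```

View pics/c7.png

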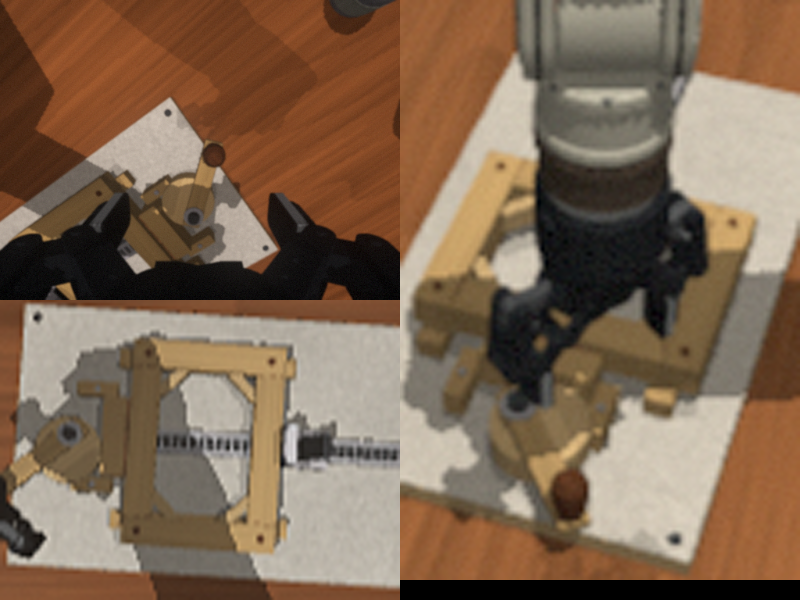

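```bash
python3 - <<'E'
from h import *
k=ray('w7.png',213*1.28,152*1.28,.099)[:2];b=ray('w7.png',193*1.28,217*1.28,.066)[:2]
d=k-b;print(k,b,np.hypot(*d),np.degrees(np.arctan2(d[1],d[0]))-86.6)
P=np.array([ 0.5761,-0.1071,-0.0626])
for p in((146,338),(291,346),(277,553),(123,541)):print(w2c(ray('top7.png',205+(p[0]+.5)*.3-.5,150+(p[1]+.5)*.3-.5,.064),P).round(4))
E
```

```text
[0.521204   0.16326491] [0.58531481 0.08262791] 0.10301708984819535 41.88661001695792
[-0.2199  0.0857]
[-0.219  -0.0739]
[-0.4423 -0.0708]
[-0.4395  0.097 ]
```

```bash
python3 - <<'E'
from h import *
f='side7.png'
k=ray(f,210+170.5/4-.5,120+477/4,.099)[:2];b=ray(f,210+116/4,120+402/4,.066)[:2]
# pivot known by side1 measured (0.590,0.0854), knob initial (0.5953,0.1833)
for B in (np.array([.590,.0854]),b):
    d=k-B;print(k,B,np.hypot(*d),np.degrees(np.arctan2(d[1],d[0]))-86.6)
P=np.array([ 0.5761,-0.1071,-0.0626])
for p in((146,38),(291,46),(277,253),(123,241)):print(w2c(ray('top7.png',205+(p[0]+.5)*.3-.5,150+(p[1]+.5)*.3-.5,.064),P).round(4))
E
python3 -c "
from h import *
im=cv2.imread('pics/w7.png');h=cv2.cvtColor(im,cv2.COLOR_BGR2HSV)
c=im[150:330,150:350];cv2.imwrite('pics/w7c.png',cv2.resize(c,None,fx=3.3,fy=3.3,interpolation=2))"
```

```text
[0.53061158 0.16100502] [0.59   0.0854] 0.09614106114952128 41.54995017930264
[0.53061158 0.16100502] [0.5899736 0.0867584] 0.09506003503846945 42.04319992087366
[0.1119 0.1066]
[ 0.1129 -0.0558]
[-0.1183 -0.0529]
[-0.1154  0.1178]
```

```bash
python3 - <<'E'
from h import *
pv=np.array([.5892,.0827])
def blob(f,win):
    im=cv2.imread('pics/'+f);h=cv2.cvtColor(im,cv2.COLOR_BGR2HSV)
    u0,v0,u1,v1=win;s=h[v0:v1,u0:u1];m=((s[...,2]<105)&(s[...,1]>110)&((s[...,0]<12)|(s[...,0]>170))).astype('u1')
    n,l,st,ce=cv2.connectedComponentsWithStats(m)
    for i in range(1,n):
        if st[i,4]>15: print(f,st[i]+[u0,v0,0,0,0],(ce[i]+[u0,v0]).round(1))
blob('w6.png',(235,165,285,215));blob('w7.png',(235,160,310,240));blob('side7.png',(230,220,275,262));blob('side1.png',(215,230,240,262))
for a in(0,):
  print('w6 pred',proj('w6.png',np.r_[.5952,.1825,.099]),proj('side1.png',np.r_[.5952,.1825,.099]))
for a in (36,42,48,51.5):
    t=np.radians(86.6+a);p=pv+.1*np.array([np.cos(t),np.sin(t)])
    print(a,p.round(4),proj('w7.png',np.r_[p,.099]).round(1),proj('w7.png',np.r_[p,.06]).round(1),proj('side7.png',np.r_[p,.099]).round(1))
print('bolt pred',proj('w7.png',np.r_[pv,.066]),proj('side7.png',np.r_[pv,.066]))
E
```

```text
w6.png [245 174  40  32 766] [263.7 190.1]
w7.png [260 184  29  30 575] [274.3 198.5]
w7.png [299 233   8   7  37] [302.8 235.8]
side7.png [249 238   8  12  57] [252.2 243.5]
side1.png [223 239   8  12  47] [226.4 244.1]
w6 pred [258.806793   192.01838345] [226.74589061 240.63930491]
36 [0.5353 0.1669] [285.9 204.3] [281.7 192.9] [249.9 240.7]
42 [0.5268 0.1609] [274.4 201.1] [271.7 190.1] [253.5 239.5]
48 [0.519  0.1539] [262.5 199.1] [261.3 188.3] [257. 238.]
51.5 [0.5148 0.1495] [255.5 198.5] [255.2 187.7] [258.9 237. ]
bolt pred [249.37916754 280.2625004 ] [239.64759888 219.46312375]
```

Call:
play_rows([
  {"fingers": -1,"translation": [1.0,0.2,0],"roll": 7},
  {"fingers": -1,"translation": [1.8,0.3,1],"roll": 13},
  {"fingers": -1,"translation": [1.8,0.3,4],"roll": 13},
  {"fingers": -1,"translation": [1.8,0.3,7],"roll": 13},
  {"fingers": -1,"translation": [1.8,0.3,10],"roll": 13},
  {"fingers": -1,"translation": [1.8,0.3,13],"roll": 13},
  {"fingers": -1,"translation": [1.8,0.3,14.1],"roll": 13},
  {"fingers": -1,"translation": [1.8,0.3,14.1],"roll": 13},
  {"fingers": -1,"translation": [1.8,0.3,14.1],"roll": 13},
])

```text
clock: 12.02
eef_pos: [0.5243, 0.1603, 0.0584]
tool_rot: [0.944, 0.331, -0.002, -0.0]
ft_force: [0.5, 0.0, 0.1]
grip_width: 0.0849
```

```bash
python3 -c "
from h import *
st()"
```

```text
12.0167 [0.5243 0.1603 0.0584] r 0.1012 ang 43.30000000000001 Ft -0.4 Fr -0.3 [0.5 0.  0.1] 0.08486498967713056 [ 0.3   0.47 -0.14  0.97  0.    1.19]
```

Call:
play_rows([
  {"fingers": 0,"translation": [0,0,0],"roll": 0},
  {"fingers": 0.2,"translation": [0,0,0],"roll": 0},
  {"fingers": 0.3,"translation": [0,0,0],"roll": 0},
  {"fingers": 1,"translation": [0,0,0],"roll": 0},
  {"fingers": 1,"translation": [0,0,0],"roll": 0},
  {"fingers": 1,"translation": [0,0,0],"roll": 0},
  {"fingers": 1,"translation": [0,0,0],"roll": 0},
  {"fingers": 1,"translation": [0,0,0],"roll": 0},
  {"fingers": 1,"translation": [0,0,0],"roll": 0},
])

```text
clock: 12.77
eef_pos: [0.5274, 0.1617, 0.0615]
tool_rot: [0.944, 0.331, 0.002, -0.0]
ft_force: [1.4, 4.0, 6.5]
grip_width: 0.0244
```

```bash
python3 -c "
from h import *
st()"
```

```text
12.7667 [0.5274 0.1617 0.0615] r 0.1004 ang 41.400000000000006 Ft -3.6 Fr 2.3 [1.4 4.  6.5] 0.024414926760117923 [ 0.3   0.47 -0.13  0.97  0.    1.19]
```

Call:
play_rows([
  {"fingers": 1,"translation": [-0.35,0.01,0],"roll": -2},
  {"fingers": 1,"translation": [-0.35,0.01,0],"roll": -2},
  {"fingers": 1,"translation": [-0.35,0.01,0],"roll": -2},
  {"fingers": 1,"translation": [-0.35,0.01,0],"roll": -2},
])

```text
clock: 13.1
eef_pos: [0.5252, 0.16, 0.0616]
tool_rot: [0.938, 0.347, 0.002, -0.001]
ft_force: [1.0, 4.9, 4.3]
grip_width: 0.0245
```

```bash
python3 -c "
from h import *
st()"
```

```text
13.1 [0.5252 0.16   0.0616] r 0.1004 ang 43.0 Ft -3.9 Fr 3.2 [1.  4.9 4.3] 0.024544268805594283 [ 0.29  0.46 -0.14  0.96  0.    1.16]
```

Call:
play_rows([
  {"fingers": 1,"translation": [-0.35,0.01,0],"roll": -2},
  {"fingers": 1,"translation": [-0.35,0.01,0],"roll": -2},
  {"fingers": 1,"translation": [-0.35,0.01,0],"roll": -2},
  {"fingers": 1,"translation": [-0.35,0.01,0],"roll": -2},
])

```text
clock: 13.43
eef_pos: [0.5227, 0.158, 0.0616]
tool_rot: [0.932, 0.364, 0.003, -0.001]
ft_force: [2.6, 4.5, 4.2]
grip_width: 0.0248
```

```bash
python3 -c "
from h import *
st()"
```

```text
13.4333 [0.5227 0.158  0.0616] r 0.1004 ang 44.80000000000001 Ft -5.0 Fr 1.7 [2.6 4.5 4.2] 0.024824689305358423 [ 0.29  0.46 -0.15  0.96  0.    1.12]
```

Call:
play_rows([
  {"fingers": 1,"translation": [-0.35,0.01,0],"roll": -2},
  {"fingers": 1,"translation": [-0.35,0.01,0],"roll": -2},
  {"fingers": 1,"translation": [-0.35,0.01,0],"roll": -2},
  {"fingers": 1,"translation": [-0.35,0.01,0],"roll": -2},
])

```text
clock: 13.77
eef_pos: [0.5204, 0.1559, 0.0616]
tool_rot: [0.925, 0.38, 0.003, -0.001]
ft_force: [2.9, 6.9, 3.3]
grip_width: 0.0246
```

```bash
python3 -c "
from h import *
st()"
```

```text
13.7667 [0.5204 0.1559 0.0616] r 0.1005 ang 46.599999999999994 Ft -6.8 Fr 3.0 [2.9 6.9 3.3] 0.024586527315626206 [ 0.29  0.45 -0.16  0.95  0.    1.08]
```

Call:
play_rows([
  {"fingers": 1,"translation": [-0.35,0.01,0],"roll": -2},
  {"fingers": 1,"translation": [-0.7,0.02,0],"roll": -4},
  {"fingers": 1,"translation": [-1.05,0.05,0],"roll": -6},
  {"fingers": 1,"translation": [-1.05,0.05,0],"roll": -6},
  {"fingers": 1,"translation": [-1.05,0.05,0],"roll": -6},
])

```text
clock: 14.18
eef_pos: [0.5154, 0.1502, 0.0617]
tool_rot: [0.904, 0.428, 0.005, -0.002]
ft_force: [8.6, 12.9, -1.3]
grip_width: 0.0244
```

```bash
python3 -c "
from h import *
st()"
```

```text
14.1833 [0.5154 0.1502 0.0617] r 0.1 ang 51.0 Ft -15.3 Fr 2.4 [ 8.6 12.9 -1.3] 0.02441410038768126 [ 0.28  0.44 -0.18  0.94  0.01  0.97]
```

Call:
play_rows([
  {"fingers": 1,"translation": [0.2,0,0],"roll": 1},
  {"fingers": 1,"translation": [0.4,0,0],"roll": 2},
  {"fingers": 1,"translation": [0.4,0,0],"roll": 2},
  {"fingers": 1,"translation": [0.4,0,0],"roll": 2},
])

```text
clock: 14.52
eef_pos: [0.5174, 0.1523, 0.0616]
tool_rot: [0.911, 0.413, 0.004, -0.001]
ft_force: [6.9, 8.9, -0.4]
grip_width: 0.0245
```

```bash
python3 -c "
from h import *
st()"
```

```text
14.5167 [0.5174 0.1523 0.0616] r 0.1 ang 49.30000000000001 Ft -11.3 Fr 1.2 [ 6.9  8.9 -0.4] 0.024535662901929604 [ 0.28  0.44 -0.17  0.95  0.    1.  ]
```

Call:
play_rows([
  {"fingers": 1,"translation": [0.3,0,0],"roll": 1.5},
  {"fingers": 1,"translation": [0.6,0,0],"roll": 3},
  {"fingers": 1,"translation": [0.6,0,0],"roll": 3},
  {"fingers": 1,"translation": [0.6,0,0],"roll": 3},
])

```text
clock: 14.85
eef_pos: [0.5211, 0.1558, 0.0616]
tool_rot: [0.921, 0.388, 0.004, -0.0]
ft_force: [6.3, 6.4, 0.9]
grip_width: 0.0247
```

```bash
python3 -c "
from h import *
st()"
```

```text
14.85 [0.5211 0.1558 0.0616] r 0.0999 ang 46.400000000000006 Ft -9.0 Fr 0.4 [6.3 6.4 0.9] 0.02472467333306148 [ 0.29  0.45 -0.16  0.95  0.    1.06]
```

Call:
play_rows([
  {"fingers": 1,"translation": [0.2,0,0],"roll": 1},
  {"fingers": 1,"translation": [0.4,0,0],"roll": 2},
  {"fingers": 1,"translation": [0.4,0,0],"roll": 2},
  {"fingers": 1,"translation": [0.4,0,0],"roll": 2},
  {"fingers": 1,"translation": [0.4,0,0],"roll": 2},
])

```text
clock: 15.27
eef_pos: [0.5234, 0.1579, 0.0616]
tool_rot: [0.928, 0.372, 0.003, -0.0]
ft_force: [4.6, 4.7, 2.8]
grip_width: 0.0245
```

```bash
python3 -c "
from h import *
st()"
```

```text
15.2667 [0.5234 0.1579 0.0616] r 0.0999 ang 44.5 Ft -6.5 Fr 0.5 [4.6 4.7 2.8] 0.02452791238678364 [ 0.29  0.46 -0.15  0.96  0.    1.1 ]
```

```bash
cat >> h.py <<'E'
def blob(f,win,z=.085):
    im=cv2.imread('pics/'+f);h=cv2.cvtColor(im,cv2.COLOR_BGR2HSV)
    u0,v0,u1,v1=win;s=h[v0:v1,u0:u1];m=((s[...,2]<105)&(s[...,1]>110)&((s[...,0]<12)|(s[...,0]>170))).astype('u1')
    n,l,st,ce=cv2.connectedComponentsWithStats(m)
    for i in range(1,n):
        if st[i,4]>25: print(f,st[i]+[u0,v0,0,0,0],(ce[i]+[u0,v0]).round(1),ray(f,*(ce[i]+[u0,v0]),z).round(4))
E
python3 - <<'E'
from h import *
st();snap('wrist','w8.png');snap('side','side8.png')
p=np.r_[bot.get_obs()['eef_pos'][:2],.09];print(proj('w8.png',p),proj('side8.png',p))
u,v=proj('w8.png',p).astype(int);blob('w8.png',(u-70,max(v-70,0),u+70,min(v+70,384)));blob('side8.png',(225,215,285,270))
E
```

```text
15.2667 [0.5234 0.1579 0.0616] r 0.0999 ang 44.5 Ft -6.5 Fr 0.5 [4.6 4.7 2.8] 0.02452791238678364 [ 0.29  0.46 -0.15  0.96  0.    1.1 ]
[254.79928753 280.78620636] [255.00254474 240.75172799]
w8.png [251 223  22   6  53] [260.7 225.7] [0.509  0.1768 0.085 ]
w8.png [ 224  238   62   77 2647] [255. 276.] [0.5239 0.1576 0.085 ]
w8.png [296 244  28  32 285] [314.9 256.4] [0.5365 0.1829 0.085 ]
side8.png [252 237   8  12  45] [255.1 242.5] [0.5226 0.1602 0.085 ]
```

Call:
play_rows([
  {"fingers": 1,"translation": [-0.5,0.01,0],"roll": -2.5},
  {"fingers": 1,"translation": [-1,0.02,0],"roll": -5},
  {"fingers": 1,"translation": [-1.4,0.05,0],"roll": -7},
  {"fingers": 1,"translation": [-1.4,0.05,0],"roll": -7},
  {"fingers": 1,"translation": [-1.4,0.05,0],"roll": -7},
])

```text
clock: 15.78
eef_pos: [0.5153, 0.1502, 0.0617]
tool_rot: [0.904, 0.428, 0.006, -0.001]
ft_force: [9.8, 10.9, -2.6]
grip_width: 0.0246
```

```bash
python3 - <<'E'
from h import *
st();snap('wrist','w9.png');snap('side','side9.png')
p=np.r_[bot.get_obs()['eef_pos'][:2],.09];print(proj('w9.png',p),proj('side9.png',p))
u,v=proj('w9.png',p).astype(int);blob('w9.png',(u-70,max(v-70,0),u+70,min(v+70,384)));blob('side9.png',(225,215,285,270))
E
```

```text
15.7833 [0.5153 0.1502 0.0617] r 0.1 ang 51.0 Ft -14.7 Fr 0.1 [ 9.8 10.9 -2.6] 0.02460692620707025 [ 0.28  0.44 -0.18  0.94  0.    0.97]
[255.05009711 280.72497343] [258.61598476 239.05188052]
w9.png [277 233   8  11  29] [279.3 237.3] [0.508  0.1699 0.085 ]
w9.png [ 225  238   62   76 2588] [255.3 276.3] [0.5161 0.1498 0.085 ]
w9.png [298 242  27  35 250] [315.4 258.6] [0.5263 0.1759 0.085 ]
side9.png [257 236   6  12  30] [259.4 240.5] [0.5128 0.1509 0.085 ]
```

```bash
cat >> h.py <<'E'
def st2():
    st();s=bot.get_obs();p=s['eef_pos'];d=p[:2]-np.array([.5892,.0827]);f=s['ft_force'];print('Tz',s['ft_torque'].round(3),'M',(s['ft_torque'][2]+d[0]*f[1]-d[1]*f[0]).round(3))
E
python3 -c "
from h import *
st2()"
```

```text
15.8833 [0.5153 0.1501 0.0617] r 0.1 ang 51.0 Ft -15.0 Fr 0.2 [10.  11.2 -1.8] 0.024708023948969468 [ 0.28  0.44 -0.18  0.94  0.    0.97]
Tz [ 1.735 -1.419 -0.495] M -1.998
```

Call:
play_rows([
  {"fingers": 1,"translation": [0.2,0,0],"roll": 1.2},
  {"fingers": 1,"translation": [0.5,0,0],"roll": 3},
  {"fingers": 1,"translation": [0.8,0,0],"roll": 4.5},
  {"fingers": 1,"translation": [0.8,0,0],"roll": 4.5},
  {"fingers": 1,"translation": [0.8,0,0],"roll": 4.5},
])

```text
clock: 16.3
eef_pos: [0.5202, 0.155, 0.0616]
tool_rot: [0.92, 0.393, 0.005, -0.0]
ft_force: [10.2, 6.6, 0.2]
grip_width: 0.0245
```

```bash
python3 -c "
from h import *
st2()"
```

```text
16.3 [0.5202 0.155  0.0616] r 0.1 ang 47.0 Ft -11.9 Fr -2.2 [10.2  6.6  0.2] 0.024535566771115735 [ 0.29  0.45 -0.16  0.95  0.    1.05]
Tz [ 0.971 -1.441 -0.078] M -1.272
```

Call:
play_rows([
  {"fingers": 1,"translation": [0.2,0,0],"roll": 1.2},
  {"fingers": 1,"translation": [0.5,0,0],"roll": 3},
  {"fingers": 1,"translation": [0.5,0,0],"roll": 3},
  {"fingers": 1,"translation": [0.5,0,0],"roll": 3},
])

```text
clock: 16.63
eef_pos: [0.5236, 0.158, 0.0616]
tool_rot: [0.93, 0.369, 0.005, 0.0]
ft_force: [8.6, 5.2, 0.2]
grip_width: 0.025
```

```bash
python3 -c "
from h import *
st2()"
```

```text
16.6333 [0.5236 0.158  0.0616] r 0.0999 ang 44.400000000000006 Ft -9.9 Fr -1.7 [8.6 5.2 0.2] 0.025020649297456822 [ 0.29  0.46 -0.15  0.95  0.    1.11]
Tz [ 0.647 -1.437  0.219] M -0.769
```

Call:
play_rows([
  {"fingers": 1,"translation": [0.3,0,0],"roll": 0},
  {"fingers": 1,"translation": [0.5,0,0],"roll": 0},
  {"fingers": 1,"translation": [0.5,0,0],"roll": 0},
  {"fingers": 1,"translation": [0.5,0,0],"roll": 0},
])

```text
clock: 16.97
eef_pos: [0.5249, 0.1592, 0.0615]
tool_rot: [0.93, 0.367, 0.002, 0.001]
ft_force: [3.7, -1.1, 5.5]
grip_width: 0.0249
```

```bash
python3 -c "
from h import *
st2()"
```

```text
16.9667 [0.5249 0.1592 0.0615] r 0.0999 ang 43.400000000000006 Ft -2.1 Fr -3.2 [ 3.7 -1.1  5.5] 0.024911109416786547 [ 0.3   0.46 -0.14  0.96 -0.    1.11]
Tz [-0.202 -0.688 -0.342] M -0.555
```

Call:
play_rows([
  {"fingers": 1,"translation": [0.3,0,0],"roll": 0},
  {"fingers": 1,"translation": [0.3,0,0],"roll": 0},
  {"fingers": 1,"translation": [0.3,0,0],"roll": 0},
])

```text
clock: 17.22
eef_pos: [0.5259, 0.16, 0.0615]
tool_rot: [0.931, 0.366, 0.0, 0.002]
ft_force: [0.6, -3.4, 8.5]
grip_width: 0.0248
```

```bash
python3 -c "
from h import *
st2()"
```

```text
17.2167 [0.5259 0.16   0.0615] r 0.0999 ang 42.70000000000002 Ft 1.7 Fr -3.1 [ 0.6 -3.4  8.5] 0.024795654791957607 [ 0.3   0.47 -0.13  0.97 -0.    1.12]
Tz [-0.661 -0.23  -0.831] M -0.662
```

Call:
play_rows([
  {"fingers": 1,"translation": [0,0,0],"roll": 2},
  {"fingers": 1,"translation": [0,0,0],"roll": 4},
  {"fingers": 1,"translation": [0,0,0],"roll": 4},
  {"fingers": 1,"translation": [0,0,0],"roll": 4},
])

```text
clock: 17.55
eef_pos: [0.5285, 0.162, 0.0616]
tool_rot: [0.942, 0.336, 0.003, 0.001]
ft_force: [6.6, 1.7, 2.7]
grip_width: 0.0247
```

```bash
python3 -c "
from h import *
st2()"
```

```text
17.55 [0.5285 0.162  0.0616] r 0.0999 ang 40.80000000000001 Ft -6.3 Fr -2.7 [6.6 1.7 2.7] 0.024724220801660868 [ 0.3   0.47 -0.13  0.96 -0.    1.18]
Tz [-0.036 -1.267  0.524] M -0.106
```

Call:
play_rows([
  {"fingers": 1,"translation": [0.35,0.01,0],"roll": 2},
  {"fingers": 1,"translation": [0.52,0.01,0],"roll": 3},
  {"fingers": 1,"translation": [0.52,0.01,0],"roll": 3},
  {"fingers": 1,"translation": [0.52,0.01,0],"roll": 3},
])

```text
clock: 17.88
eef_pos: [0.5326, 0.1649, 0.0615]
tool_rot: [0.95, 0.311, 0.003, 0.001]
ft_force: [7.5, -0.3, 2.3]
grip_width: 0.0245
```

```bash
python3 -c "
from h import *
st2()"
```

```text
17.8833 [0.5326 0.1649 0.0615] r 0.0998 ang 37.900000000000006 Ft -6.0 Fr -4.5 [ 7.5 -0.3  2.3] 0.02452119228632549 [ 0.3   0.48 -0.12  0.97 -0.    1.24]
Tz [-0.178 -1.272  0.733] M 0.135
```

Call:
play_rows([
  {"fingers": 1,"translation": [0.35,0.01,0],"roll": 2},
  {"fingers": 1,"translation": [0.52,0.01,0],"roll": 3},
  {"fingers": 1,"translation": [0.52,0.01,0],"roll": 3},
  {"fingers": 1,"translation": [0.52,0.01,0],"roll": 3},
])

```text
clock: 18.22
eef_pos: [0.5369, 0.1676, 0.0615]
tool_rot: [0.958, 0.286, 0.003, 0.002]
ft_force: [8.5, -1.8, 2.2]
grip_width: 0.0248
```

```bash
python3 -c "
from h import *
st2()"
```

```text
18.2167 [0.5369 0.1676 0.0615] r 0.0997 ang 35.10000000000001 Ft -6.2 Fr -6.0 [ 8.5 -1.8  2.2] 0.02484410914518588 [ 0.3   0.48 -0.1   0.98 -0.    1.29]
Tz [-0.26  -1.276  0.802] M 0.18
```

Call:
play_rows([
  {"fingers": 1,"translation": [-0.35,0.01,0],"roll": -2},
  {"fingers": 1,"translation": [-0.52,0.01,0],"roll": -3},
  {"fingers": 1,"translation": [-0.52,0.01,0],"roll": -3},
  {"fingers": 1,"translation": [-0.52,0.01,0],"roll": -3},
])

```text
clock: 18.55
eef_pos: [0.5331, 0.1653, 0.0616]
tool_rot: [0.95, 0.311, 0.004, 0.001]
ft_force: [9.2, 1.4, 0.4]
grip_width: 0.0246
```

```bash
python3 -c "
from h import *
st2()"
```

```text
18.55 [0.5331 0.1653 0.0616] r 0.0998 ang 37.60000000000001 Ft -8.4 Fr -4.1 [9.2 1.4 0.4] 0.024631031866311128 [ 0.3   0.48 -0.12  0.97 -0.    1.24]
Tz [ 0.038 -1.532  0.485] M -0.356
```

Call:
play_rows([
  {"fingers": 1,"translation": [-0.35,0.01,0],"roll": -2},
  {"fingers": 1,"translation": [-0.7,0.02,0],"roll": -4},
  {"fingers": 1,"translation": [-0.7,0.02,0],"roll": -4},
  {"fingers": 1,"translation": [-0.7,0.02,0],"roll": -4},
])

```text
clock: 18.88
eef_pos: [0.5277, 0.1614, 0.0616]
tool_rot: [0.939, 0.344, 0.004, 0.001]
ft_force: [9.4, 2.4, 0.2]
grip_width: 0.0246
```

```bash
python3 -c "
from h import *
st2()"
```

```text
18.8833 [0.5277 0.1614 0.0616] r 0.0999 ang 41.400000000000006 Ft -8.9 Fr -3.9 [9.4 2.4 0.2] 0.024634417301831968 [ 0.3   0.47 -0.14  0.96 -0.    1.17]
Tz [ 0.268 -1.579  0.383] M -0.501
```

Call:
play_rows([
  {"fingers": 1,"translation": [-0.35,0.01,0],"roll": -2},
  {"fingers": 1,"translation": [-0.7,0.02,0],"roll": -4},
  {"fingers": 1,"translation": [-0.7,0.02,0],"roll": -4},
  {"fingers": 1,"translation": [-0.7,0.02,0],"roll": -4},
])

```text
clock: 19.22
eef_pos: [0.5229, 0.1574, 0.0616]
tool_rot: [0.927, 0.376, 0.005, 0.0]
ft_force: [9.6, 3.7, -1.0]
grip_width: 0.0245
```

```bash
python3 -c "
from h import *
st2()"
```

```text
19.2167 [0.5229 0.1574 0.0616] r 0.0999 ang 45.0 Ft -9.6 Fr -3.6 [ 9.6  3.7 -1. ] 0.024470536379074558 [ 0.29  0.45 -0.15  0.95 -0.    1.09]
Tz [ 0.524 -1.633 -0.005] M -0.967
```

Call:
play_rows([
  {"fingers": 1,"translation": [0.4,0,0],"roll": 0.5},
  {"fingers": 1,"translation": [0.8,0,0],"roll": 1},
  {"fingers": 1,"translation": [0.8,0,0],"roll": 1},
  {"fingers": 1,"translation": [0.8,0,0],"roll": 1},
])

```text
clock: 19.55
eef_pos: [0.5258, 0.1599, 0.0615]
tool_rot: [0.931, 0.366, 0.001, 0.002]
ft_force: [2.4, -4.6, 6.5]
grip_width: 0.0248
```

```bash
python3 -c "
from h import *
st2()"
```

```text
19.55 [0.5258 0.1599 0.0615] r 0.0999 ang 42.80000000000001 Ft 1.0 Fr -5.1 [ 2.4 -4.6  6.5] 0.024786566566318034 [ 0.3   0.47 -0.14  0.97 -0.    1.12]
Tz [-0.674 -0.54  -0.794] M -0.692
```

Call:
play_rows([
  {"fingers": 1,"translation": [0,0,0],"roll": 1.5},
  {"fingers": 1,"translation": [0,0,0],"roll": 2.5},
  {"fingers": 1,"translation": [0,0,0],"roll": 2.5},
  {"fingers": 1,"translation": [0,0,0],"roll": 2.5},
])

```text
clock: 19.88
eef_pos: [0.5271, 0.1609, 0.0615]
tool_rot: [0.938, 0.347, 0.003, 0.002]
ft_force: [5.3, -2.1, 4.7]
grip_width: 0.0244
```

```bash
python3 -c "
from h import *
st2()"
```

```text
19.8833 [0.5271 0.1609 0.0615] r 0.0999 ang 41.900000000000006 Ft -2.8 Fr -5.0 [ 5.3 -2.1  4.7] 0.0243555484926278 [ 0.3   0.47 -0.14  0.96 -0.    1.16]
Tz [-0.349 -1.211  0.239] M -0.044
```

Call:
play_rows([
  {"fingers": -1,"translation": [0,0,0],"roll": 0},
  {"fingers": -1,"translation": [0,0,0],"roll": 0},
  {"fingers": -1,"translation": [0,0,0],"roll": 0},
  {"fingers": -1,"translation": [0,0,0],"roll": 0},
  {"fingers": -1,"translation": [0,0,0],"roll": 0},
  {"fingers": -1,"translation": [0,0,0],"roll": 0},
  {"fingers": -1,"translation": [0,0,-2],"roll": 0},
  {"fingers": -1,"translation": [0,0,-5],"roll": 0},
  {"fingers": -1,"translation": [0,0,-8],"roll": 0},
  {"fingers": -1,"translation": [0,0,-11],"roll": 0},
  {"fingers": -1,"translation": [0,0,-14],"roll": 0},
  {"fingers": -1,"translation": [0,0,-14],"roll": 0},
  {"fingers": -1,"translation": [0,0,-14],"roll": 0},
])

```text
clock: 20.97
eef_pos: [0.5254, 0.1621, 0.2025]
tool_rot: [0.938, 0.348, 0.002, 0.0]
ft_force: [-0.4, -0.2, 0.1]
grip_width: 0.0852
```

```bash
python3 - <<'E'
from h import *
st();snap('wrist','w10.png');snap('side','side10.png')
pv=np.array([.5892,.0827])
for a in (36,39,42,45):
    t=np.radians(86.6+a);p=pv+.1*np.array([np.cos(t),np.sin(t)])
    print(a,proj('w10.png',np.r_[p,.09]).round(1),proj('side10.png',np.r_[p,.09]).round(1))
u,v=proj('w10.png',np.r_[p,.09]).astype(int)
blob('w10.png',(u-60,v-60,u+60,v+60));blob('side10.png',(225,215,285,270))
a=cv2.imread('pics/side7.png');b=cv2.imread('pics/side10.png');T=cv2.imread('pics/side1.png')
for n,w in(('glue',(145,300,185,352)),('tin',(220,330,262,372)),('hammer',(245,98,325,125))):
    x,y,X,Y=w;print(n,cv2.absdiff(T[y:Y,x:X],b[y:Y,x:X]).mean())
E
```

```text
20.9667 [0.5254 0.1621 0.2025] r 0.1019 ang 42.20000000000002 Ft 0.5 Fr 0.1 [-0.4 -0.2  0.1] 0.08517511087279123 [0.3  0.35 0.08 1.3  0.   1.16]
36 [265.8 198.5] [249.9 242.5]
39 [260.  197.9] [251.7 242. ]
42 [254.2 197.6] [253.5 241.4]
45 [248.3 197.5] [255.3 240.7]
w10.png [242 183  28  30 574] [255.4 197.8] [0.5287 0.1604 0.085 ]
w10.png [294 224  14  16  72] [301.3 229.8] [0.5819 0.1647 0.085 ]
side10.png [248 238   9  12  45] [252.4 243.6] [0.5288 0.1653 0.085 ]
glue 7.294391025641025
tin 8.493386243386244
hammer 20.90138888888889
```

```bash
python3 -c "
from h import *
print(bot.job_done());st()"
```

```text
the job is handed in; nothing more can be done
None
the job is handed in; nothing more can be done
```

The frame is cramped up and the job was handed in at about 21 s of the 58 s allowed. The one thing I couldn't measure is the final clamping force on the frame.

- **Stop:** I squeezed the tab, slid the stop about 100 mm up to the frame and let go. Afterwards the gap between tab and jaw measured 48 mm, the same as at the start, so I take the pawl as fully down. The jaw face was against the frame.
- **Cam:** I swung it to about 51°, with about 15 N at the knob. On letting go it sprang back to about 42°. I gripped the knob again, measured torque against angle, and eased off until the torque was close to zero before releasing. It then stayed at about 41–42° in both the wrist and side images.
- **Clamping force:** The cam's friction is only about 0.25 N m, so it can't hold more than that. From an assumed cam shape I estimate about 15 N on the frame, above the 5 N needed.
- **Frame:** After the first release it was on its bearers and square to within roughly 0.03 rad. I didn't measure it again after the final release.
- **Hammer, glue bottle, tin:** The arm never went near them. My last image comparison was inconclusive, because the arm and its shadow changed those parts of the picture, most of all around the hammer.

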